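# Lift a washed film reel from the tank with the lifting hook and hang it to drain

## Task

A washed film reel stands in its wire basket in the square white wash tank. Take the free lifting hook off the drain rack, catch the basket by its bail with it and lift it out, then hang the lifting hook by its eye on the free peg of the rack, so that basket and reel hang still and clear above the drip pan. The film is soft while wet, so do not touch the baskets or reels with the gripper; leave the reel that is already draining and all the other things where they are.

Things in the scene. Friction and masses are not known exactly. Their poses are not given: they have to be found in the camera images.
- rack: stainless drain rack, fixed: drip pan 170 (x) x 260 (y) x 23 mm, origin under its centre; two 10 mm uprights at x = +70, y = +-112 mm carry a 10 mm cross bar at 250 mm height. From the bar two 8 mm pegs, 124 mm apart (y = +-62 mm), run level to the front (-x) as far as x = -28 mm, then rise 7 mm to an end ball (10 mm across) at x = -42 mm
- peg_left (a point): point on the centre line of the left (+y) peg, 250 mm above the table, 75 mm in front of the cross bar and 23 mm behind the start of the upturned end; axes of the rack
- peg_right (a point): the same point on the right (-y) peg
- lifter_a: the free lifting hook, hanging empty by its eye on one peg (either); its origin is the eye's centre, 9 mm below the peg's centre line; z up along the tool. Blue handle above the eye, 22 x 22 mm, z = 18 to 62 mm, faces square to x and y. A 6 mm rod runs down from the eye and jogs to x = -11 mm between z = -50 and -66 mm, into the hook. 90 g
- lifter_a_eye (a point): centre of the eye of lifter_a (its origin). The eye is a ring of 6 mm steel bar in the tool's yz plane (a peg along x passes through), inner diameter 26 mm, outer 38 mm
- lifter_a_seat (a point): where the bail's bar lies when it hangs in the hook of lifter_a: x = 0, z = -100 mm from the eye. The hook is a half round of 6 mm bar in the tool's xz plane (bend radius 11 mm, gap 16 mm), open upward: lowest point z = -108.5 mm, rod side at x = -11 mm, tip at x = +11 mm with its top at z = -85.5 mm
- lifter_a_grip (a point): point in the middle of the blue handle of lifter_a, 42 mm above the eye
- lifter_b: a second, identical lifting hook hanging on the other peg, with basket_b and reel_b hung in its hook to drain: leave alone
- basket_a: round stainless wire basket in the wash tank, 84 mm across, 40 mm high, inside 78 mm across, floor 3 mm; origin under its centre. Its bail is hinged at z = 36 mm about the basket's y axis; upright, the top of the bail is 98 mm above the basket's underside. 120 g
- bail_a (a joint): angle of basket_a's bail: 0 upright, positive leaning to the basket's +x; it turns easily and stays where it is left
- bail_a_mid (a point): middle of the top of basket_a's bail (centre of the wire), 62 mm from the hinge line. The bail is an arched hoop of 5 mm wire that spans the basket along its y, 91 mm wide, outside the walls; 22 mm either side of the middle it is 10 mm lower, 40 mm either side 18 mm lower
- reel_a: white plastic film reel lying flat in basket_a, 69 mm across, 43 mm high, origin under its centre; 3 mm above the basket's underside, so its top is 46 mm above it. 40 g
- basket_b: identical basket hanging to drain from lifter_b: leave alone
- reel_b: identical reel in basket_b: leave alone
- wash_tank: square white plastic wash tank, fixed, empty, 136 x 136 mm outside (rim bead to 143 mm), 80 mm high, inside 128 x 128 mm, floor 4 mm; origin under its centre; a small grey drain spigot sticks out 16 mm at its -x side
- graduate_250: tall clear plastic measuring cylinder, hexagonal foot 66x76 mm, barrel 48 mm across, 235 mm high; origin under its centre; leave alone
- graduate_100: slimmer clear plastic measuring cylinder, foot 45x52 mm, barrel 35 mm across, 190 mm high; origin under its centre; leave alone
- bottle_wetting: small brown bottle with a white cap and blue label, 43 mm across, 82 mm high; origin under its centre; leave alone
- film_can_a: black film can with a grey cap, 34 mm across, 51 mm high; origin under its centre; leave alone
- tape_roll: roll of masking tape lying flat, 103 mm across, 25 mm high; origin under its centre; leave alone
Mind the look-alikes: they are no part of the job. What is shaped like the lifter_a but green or turquoise is not meant. What is shaped like the basket_a but orange is not meant.

How it is judged:
On the way, in this order (a step that is already met when the one before it is completed fails the run):
1. the free lifting hook is taken off its peg (distance between lifter_a_eye and peg_left above 0.08 m and distance between lifter_a_eye and peg_right above 0.08 m), for 0.1 s.
2. the basket hangs by its bail in the hook, lifted clear above the tank's rim, with the reel in it (distance between bail_a_mid and lifter_a_seat below 0.015 m and height (world z) of basket_a above 0.082 m and z of reel_a in the frame of basket_a between -0.002 and 0.012 m and horizontal distance between reel_a and basket_a below 0.014 m), for 0.2 s.
At the end, for the whole second after the job is handed in: lifter_a hangs by its eye on the free peg behind the upturned end, tilted < 0.25 rad; basket_a hangs in its hook (bail within 12 mm of the seat), tilt < 0.35 rad, speed < 0.12 m/s, over 30 mm above the table, clear of the rack, reel_a in it; all other things within 25 to 30 mm of their start (((x of lifter_a_eye in the frame of peg_left between -0.021 and 0.065 m and y of lifter_a_eye in the frame of peg_left between -0.01 and 0.01 m and z of lifter_a_eye in the frame of peg_left between -0.015 and -0.003 m) or (x of lifter_a_eye in the frame of peg_right between -0.021 and 0.065 m and y of lifter_a_eye in the frame of peg_right between -0.01 and 0.01 m and z of lifter_a_eye in the frame of peg_right between -0.015 and -0.003 m)) and horizontal distance between lifter_a_eye and lifter_b above 0.08 m and contact force between lifter_a and rack above 0.5 N and distance between bail_a_mid and lifter_a_seat below 0.012 m and z of reel_a in the frame of basket_a between -0.002 and 0.012 m and horizontal distance between reel_a and basket_a below 0.014 m and height (world z) of basket_a above 0.03 m and contact force between basket_a and rack below 0.1 N and angle between basket_a's own z axis and vertical below 0.35 rad and angle between lifter_a's own z axis and vertical below 0.25 rad and linear speed of basket_a below 0.12 m/s and distance of lifter_b from where it was at the start of the episode below 0.025 m and distance of each of basket_b, graduate_250, graduate_100, bottle_wetting, film_can_a, tape_roll from where it was at the start of the episode below 0.03 m); the robot touches nothing.
It fails at once if the gripper touches a basket or reel (more than 1 N) (contact force between the fingers and basket_a above 1 N or contact force between the fingers and basket_b above 1 N or contact force between the fingers and reel_a above 1 N or contact force between the fingers and reel_b above 1 N).
It fails at once if the reel already draining is disturbed (moved more than 60 mm or dropped) (distance of basket_b from where it was at the start of the episode above 0.06 m or z of reel_b in the frame of basket_b above 0.03 m).
It fails at once if the basket is tipped (more than 0.8 rad) or the reel falls out of it (angle between basket_a's own z axis and vertical above 0.8 rad or distance between reel_a and basket_a above 0.03 m).
It fails at once if the basket falls (faster than 0.9 m/s) (linear speed of basket_a above 0.9 m/s).
It fails at once if a measuring cylinder or the bottle is knocked over (angle between any of graduate_250, graduate_100, bottle_wetting, film_can_a's own z axis and vertical above 0.6 rad).
It also fails if it takes over 67 s, if anything falls off the work surface, if the arm or the gripper's body presses on something with over 40 N, if the wrist force passes 120 N, or if a joint passes its speed limit or range.

## Robot

A 6-joint arm with a two-finger parallel gripper is mounted at the origin on a cart in front of the work surface, level with it; the furniture and walls round the work are solid. World frame = base frame: x ahead of the robot, y to its left, z up, the work surface at z = 0. Lengths are in m, angles in rad, forces in N, time in s.
With the tool pointing down it reaches from about 0.375 to 0.925 m from the base axis. Payload 5.7 kg.
Tool frame: the origin (TCP) lies between the finger pads; the fingertips stand 14 mm ahead of it and the grasp point (between the pads) lies 5 mm behind it; z points along the fingers, y is the direction in which the jaws open and shut (so a half turn about z gives the same grasp; the last joint's range is limited). The gripper opens to 88 mm and grips with 3 to 60 N. Pads are 20 mm wide; open, the fingers measure 115 mm over their backs; the gripper's body (75 mm by 178 mm) begins 61 mm behind the grasp point.
Start: joints at [1.14, 0.359, 1.51, -0, 1.272, -0.115], TCP at [0.186, 0.57, 0.237] pointing down, gripper open.
Joint ranges: [-2.97, 2.97], [-1.01, 2.36], [0.21, 2.38], [-0.96, 4.11], [0.2, 2.71], [-2.98, 2.98]. Speed limits (rad/s): [2.39, 2.39, 3.14, 3.14, 3.14, 3.14].

## Interface

Orientations are given as a unit quaternion [x, y, z, w].
In Python, from rig import observe, get_image, camera_params, sign_off gives the robot as it stands.
- The arm moves only by the shell command python3 -m inch 'ROWS' [FORCE]. ROWS is JSON, a list that holds one entry, the list of rows, each a list of 7 numbers: the finger opening in mm, from 0 to 87.8, then the shift along the tool's x, y, z in mm, then the turn, a rotation vector about the tool's x, y, z in degrees. In form: [[[claw, dx, dy, dz, wx, wy, wz], ...]]. A call has exactly 5 rows; each row is the pose to reach, as a shift and turn from the pose commanded when the call began, along the tool's axes at that moment; what a row does not reach only later rows make up. A row lasts 1/8 s, in which the tool goes at most 62.5 mm and 10.7 degrees, less where a joint would pass 70% of its speed; a pose out of reach is approached as far as the arm can. A call with a gripper value outside its range is refused whole. The fingers move at their own pace and stop on an object; FORCE is the grip in N (left out, the last holds). Time passes only in rows, so rows that repeat a pose let the fingers close, or fill a call up. It gives the time, the measured TCP pose, the force and the opening at its end, in the units of the state.
- observe(): the state, without advancing time (a new reading comes with each control period).
- get_image(name): name is "side" or "top" or "wrist"; returns the picture (420x560x3 uint8, red, green, blue); there is no depth.
- camera_params(name): a dict with "camera_matrix" (3x3 intrinsics, pixels), "rvec" (rotation vector, rad) and "tvec" (3), from world to camera coordinates, as OpenCV has them. Camera axes: x right, y down, z forward; pixel columns grow to the right and rows downward; lengths in m; the calibration is good to about 2 mm. A picture is of the moment at which its call begins: read the wrist's pose just before it. camera_params takes no time and is no camera call; for the wrist camera it gives the pose at the moment of the call.
- sign_off(): hands the job in, once; it reports no verdict.
The state is a dict: "clock": time; "qpos": joint angles; "joint_velocities": joint speeds; "joint_torque": joint torques, N m; "tool_pos": TCP position; "ee_rot": TCP orientation; "force": force on the tool from outside, world axes, zero at the start; "torque": the same for the moment, N m; "grip_width": opening from 0.0 (shut) to 1.0 (fully open).
Only numpy, scipy, OpenCV 4.12 (cv2) and the standard library are available. Lean on these libraries where they do the work, as an engineer would, in place of code of your own. Each camera call takes 0.05 s, during which the arm holds its last target. There are 200 camera calls.

## Working session

There is one attempt and no reset: what is moved stays moved. The work goes in short steps, Python scripts to look and compute and a shell command to move; the robot and the scene stay as the last step left them, time stands still between calls to the robot, and variables do not carry over. Pictures are saved under pics/ and viewed, about 8 in all and at most 12, crops included, and the job is handed in when it is done.

```bash
ls; mkdir -p pics
python3 - <<'E'
from rig import *
import cv2,numpy as np
o=observe();print(o)
for n in("side","top"):
    cv2.imwrite(f"pics/{n}0.png",get_image(n)[:,:,::-1]); p=camera_params(n)
    R=cv2.Rodrigues(np.array(p["rvec"]))[0];print(n,np.round(p["camera_matrix"],1).tolist(),(-R.T@np.array(p["tvec"]).ravel()).round(3),R.round(3).tolist())
E
```

```text
pics
{'clock': 0.0, 'qpos': array([ 1.13990713e+00,  3.59486637e-01,  1.51144676e+00,  1.09691449e-05,
        1.27247222e+00, -1.15105912e-01]), 'joint_velocities': array([ 1.81156788e-03,  9.50149780e-06, -8.50992018e-04,  1.60483368e-03,
       -1.92595454e-03, -1.21156656e-03]), 'joint_torque': array([ 4.95378335e-04, -5.15372157e+01, -2.70722187e+01,  6.74940809e-02,
        3.49707878e-02, -1.45090567e-04]), 'tool_pos': array([0.18606339, 0.56972012, 0.23581504]), 'ee_rot': array([ 1.57237957e-01,  9.87560329e-01, -8.71501596e-04, -2.49452374e-04]), 'force': array([0.71174252, 0.35172556, 0.31861018]), 'torque': array([-0.02129535,  0.02458168, -0.00852032]), 'grip_width': 1.0031534067546755}
side [[378.9, 0.0, 282.5], [0.0, 378.9, 212.9], [0.0, 0.0, 1.0]] [0.341 0.391 0.683] [[-0.957, -0.288, -0.019], [-0.153, 0.563, -0.812], [0.245, -0.775, -0.583]]
top [[432.3, 0.0, 282.9], [0.0, 432.3, 213.7], [0.0, 0.0, 1.0]] [ 0.407 -0.236  1.144] [[-0.028, -1.0, -0.012], [-0.989, 0.029, -0.144], [0.144, 0.008, -0.99]]
```

View pics/side0.png

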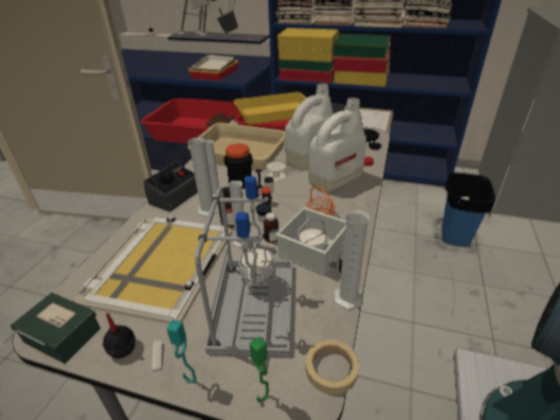

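View pics/top0.png

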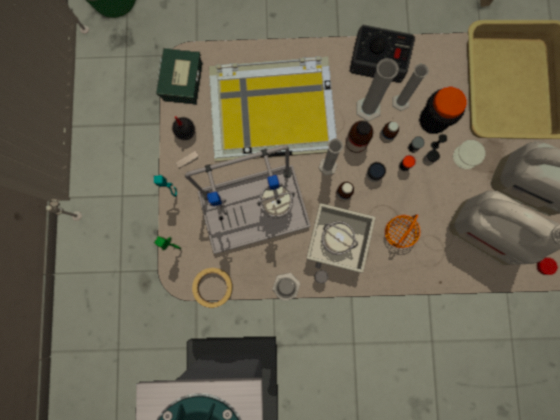

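The side view shows the rack with two blue handles near (243,222) and (250,187), and the tank at (313,238). In the top view the rack pan spans about (205-305, 170-250). Its free handle is at (214,198), the loaded one is at (273,181), and the tank with the basket is at (340,238). I'll enlarge this area.

Run:
```python
import cv2
a=cv2.imread("pics/top0.png")[140:290,180:380]
b=cv2.imread("pics/side0.png")[160:360,190:390]
cv2.imwrite("pics/topz.png",cv2.resize(a,None,fx=4,fy=4,interpolation=cv2.INTER_CUBIC))
cv2.imwrite("pics/sidez.png",cv2.resize(b,None,fx=3,fy=3,interpolation=cv2.INTER_CUBIC))
```

```text
(no output)
```

View pics/topz.png

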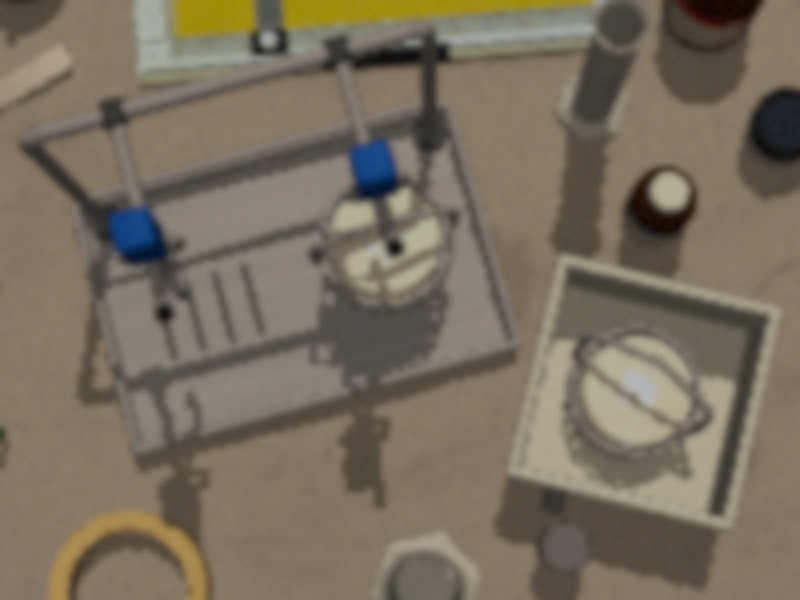

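View pics/sidez.png

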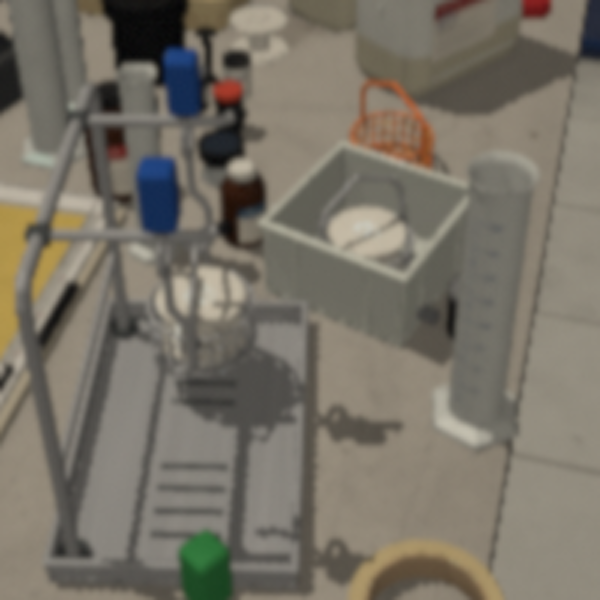

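Top crop: pan corners at (140,455), (517,348), (443,108) and (80,200), and tank rim corners at (562,260), (777,312), (728,525) and (513,472). The free lifter hangs on the left peg, with its blue handle at (137,233). Basket A sits at (640,390) with its bail showing as an arc and its shadow. In the side crop the hoop top is near (379,178). Next I'll turn these into coordinates.

```bash
cat > h.py <<'E'
import numpy as np,cv2
from rig import *
class Cam:
    def __init__(s,n):
        p=camera_params(n);s.K=np.array(p["camera_matrix"],float);s.rv=np.array(p["rvec"],float);s.t=np.array(p["tvec"],float).ravel()
        s.R=cv2.Rodrigues(s.rv)[0];s.c=-s.R.T@s.t
    def ray(s,uv): d=s.R.T@np.linalg.solve(s.K,[uv[0],uv[1],1]);return d/np.linalg.norm(d)
    def pl(s,uv,z): d=s.ray(uv);return s.c+d*(z-s.c[2])/d[2]
    def pr(s,X): return cv2.projectPoints(np.array(X,float).reshape(-1,1,3),s.rv,s.t,s.K,None)[0].reshape(-1,2)
    def P(s): return s.K@np.c_[s.R,s.t]
def tri(a,ua,b,ub):
    X=cv2.triangulatePoints(a.P(),b.P(),np.array(ua,float),np.array(ub,float)).ravel();return X[:3]/X[3]
def blue(im):
    h=cv2.cvtColor(im,cv2.COLOR_RGB2HSV);m=cv2.inRange(h,(105,120,60),(125,255,255))
    n,l,st,c=cv2.connectedComponentsWithStats(m);return [(c[i].round(1),st[i].tolist()) for i in range(1,n) if st[i,4]>40]
E
python3 - <<'E'
from h import *
T,S=Cam("top"),Cam("side")
tz=lambda U,V:((U+.5)/4-.5+180,(V+.5)/4-.5+140)
sz=lambda U,V:((U+.5)/3-.5+190,(V+.5)/3-.5+160)
np.set_printoptions(precision=4,suppress=True)
pan=np.array([T.pl(tz(*p),.023) for p in[(140,455),(517,348),(443,108),(80,200)]])
rim=np.array([T.pl(tz(*p),.08) for p in[(562,260),(777,312),(728,525),(513,472)]])
for n,q in(("pan",pan),("rim",rim)):
    print(n,q[:,:2].tolist(),q.mean(0),[np.linalg.norm(q[i]-q[i-1]) for i in range(4)],[np.degrees(np.arctan2(*(q[i]-q[i-1])[1::-1])) for i in range(4)])
for n in("side","top"):
    im=cv2.imread(f"pics/{n}0.png")[:,:,::-1].copy();print(n,[x for x in blue(im)])
for n,p in(("basket rim centre z.044",(640,390)),):print(n,T.pl(tz(*p),.044))
for p in[(357,178),(379,176),(400,182)]:
    print(p,[ (z,T.pr(S.pl(sz(*p),z))[0]*4-[720,560]) for z in(.05,.07,.085,.1)])
E
```

```text
pan [[0.47132167831962607, -0.04684340924808569], [0.5339646126746291, -0.29341274086887054], [0.6960621309284674, -0.25001881165315426], [0.6409179996428571, -0.007852146227003254]] [ 0.5856 -0.1495  0.023 ] [np.float64(0.1740207769157231), np.float64(0.2544023830873559), np.float64(0.16780535902298238), np.float64(0.24836579687804433)] [np.float64(-167.05233438086546), np.float64(-75.74513186077553), np.float64(14.986817626856782), np.float64(102.82816810410041)]
rim [[0.5818357623882162, -0.3205078274952197], [0.5452565404340302, -0.4522367491434297], [0.4153838194376193, -0.41492406532237736], [0.4511842233677662, -0.2852754431451776]] [ 0.4984 -0.3682  0.08  ] [np.float64(0.13531868147229806), np.float64(0.13671338002322175), np.float64(0.13512645941095844), np.float64(0.13450068458564798)] [np.float64(-15.091780623804574), np.float64(-105.51920671951001), np.float64(163.97053923131617), np.float64(74.563356378173)]
side [(array([250.1, 186.3]), [244, 176, 12, 22, 215]), (array([459.1, 225.7]), [443, 204, 40, 41, 828]), (array([242.2, 224.3]), [236, 213, 13, 24, 272])]
top [(array([272.8, 180.9]), [268, 175, 11, 12, 102]), (array([212.9, 197.2]), [207, 192, 13, 12, 121])]
basket rim centre z.044 [ 0.5024 -0.3696  0.044 ]
(357, 178) [(0.05, array([752.8952, 344.2032])), (0.07, array([717.0322, 351.1296])), (0.085, array([689.2305, 356.4992])), (0.1, array([660.6156, 362.0257]))]
(379, 176) [(0.05, array([767.9346, 373.7187])), (0.07, array([731.7813, 380.2713])), (0.085, array([703.7561, 385.3507])), (0.1, array([674.9128, 390.5784]))]
(400, 182) [(0.05, array([763.4277, 406.6794])), (0.07, array([727.2375, 412.8113])), (0.085, array([699.1855, 417.5643])), (0.1, array([670.3163, 422.4558]))]
```

Run:
```python
from h import *
np.set_printoptions(precision=4,suppress=True)
T,S=Cam("top"),Cam("side")
tz=lambda U,V:((U+.5)/4-.5+180,(V+.5)/4-.5+140)
for a,b in(((212.9,197.2),(242.2,224.3)),((272.8,180.9),(250.1,186.3))):
    X=tri(T,a,S,b);print("handle",X,T.pr(X)-a,S.pr(X)-b,"top z.303",T.pl(a,.298))
for U,V in[(115,108),(338,50)]:print("peg root z.25",T.pl(tz(U,V),.25))
print("bar ends",T.pl(tz(30,137),.25),T.pl(tz(428,30),.25))
print("grad250 foot",T.pl(tz(428,580),.005),"top",T.pl((286.5,286),.235))
print("hinges",T.pl(tz(583,350),.04),T.pl(tz(702,418),.04))
print("grad100 top",T.pl(tz(622,25),.19))
o=observe();print(o["tool_pos"],o["force"])
cv2.imwrite("pics/w0.png",get_image("wrist")[:,:,::-1])
W=Cam("wrist");print(W.c,W.R)
```

```text
handle [ 0.5684 -0.0884  0.2847] [[0.2065 0.6893]] [[-1.0708 -0.1974]] top z.303 [ 0.5673 -0.0903  0.298 ]
handle [ 0.599  -0.2104  0.2846] [[0.1214 0.4057]] [[-0.5479 -0.0994]] top z.303 [ 0.5969 -0.2105  0.298 ]
peg root z.25 [ 0.6428 -0.0727  0.25  ]
peg root z.25 [ 0.671  -0.1921  0.25  ]
bar ends [ 0.6284 -0.0274  0.25  ] [ 0.6805 -0.2404  0.25  ]
grad250 foot [ 0.386 -0.231  0.005] top [ 0.3873 -0.2317  0.235 ]
hinges [ 0.5295 -0.3348  0.04  ] [ 0.4837 -0.4087  0.04  ]
grad100 top [ 0.6984 -0.3513  0.19  ]
[0.1861 0.5698 0.2359] [-0.0333  0.4175 -0.5042]
[0.1163 0.5926 0.3838] [[ 0.3092  0.951  -0.0017]
 [ 0.9159 -0.2973  0.2696]
 [ 0.2559 -0.0849 -0.963 ]]
```

```bash
python3 -m inch '[[[70,-40,-35,-25,0,0,0],[70,-85,-75,-50,0,0,0],[70,-130,-115,-75,0,0,0],[70,-175,-155,-100,0,0,0],[70,-220,-195,-125,0,0,0]]]' 40
python3 -m inch '[[[70,-45,-40,0,0,0,0],[70,-90,-80,0,0,0,0],[70,-135,-120,0,0,0,0],[70,-180,-160,0,0,0,0],[70,-225,-200,0,0,0,0]]]'
python3 -m inch '[[[70,-30,-28,0,0,0,10],[70,-60,-56,0,0,0,20],[70,-90,-84,0,0,0,30],[70,-110,-100,0,0,0,40],[70,-123,-113,0,0,0,50]]]'
```

```text
clock: 0.78
tool_pos: [0.3303, 0.3235, 0.3582]
ee_rot: [0.157, 0.988, -0.0, 0.0]
force: [1.0, 0.3, 0.5]
grip_width: 0.798
clock: 1.4
tool_pos: [0.4822, 0.0634, 0.3575]
ee_rot: [0.157, 0.988, 0.0, 0.0]
force: [1.0, 1.0, -0.3]
grip_width: 0.794
clock: 2.02
tool_pos: [0.5639, -0.0816, 0.357]
ee_rot: [0.563, 0.827, -0.0, -0.0]
force: [-0.2, 0.5, 0.2]
grip_width: 0.796
```

```bash
cat >> h.py <<'E'
from scipy.spatial.transform import Rotation as Ro
np.set_printoptions(precision=4,suppress=True)
def go(p,yang):
    "tool-axis mm and turn to reach world TCP p, pointing down with tool y axis at angle yang deg"
    o=observe();R=Ro.from_quat(o["ee_rot"]);a=np.radians(yang)
    y=np.array([np.cos(a),np.sin(a),0]);z=np.array([0,0,-1.]);G=Ro.from_matrix(np.c_[np.cross(y,z),y,z])
    print("t",o["clock"],"pos",o["tool_pos"],"yang",np.degrees(np.arctan2(*R.as_matrix()[1::-1,1])),"q",o["qpos"],"F",o["force"],"w",o["grip_width"])
    print("d mm",((R.inv().apply(np.array(p)-o["tool_pos"]))*1000).round(1),"turn",np.degrees((R.inv()*G).as_rotvec()).round(1))
E
python3 - <<'E'
from h import *
go([.568,-.089,.36],14.1)
cv2.imwrite("pics/w1.png",get_image("wrist")[:,:,::-1])
W=Cam("wrist");print(W.c)
im=cv2.imread("pics/w1.png")[:,:,::-1].copy();print(blue(im),W.pr([[.568,-.089,.303],[.599,-.21,.303]]))
E
```

```text
t 2.025 pos [ 0.5639 -0.0816  0.357 ] yang 21.51996542810145 q [-0.2649  0.2303  1.3985 -0.0001  1.5137 -0.6405] F [-0.1973  0.508   0.1625] w 0.7957549812054981
d mm [-8.4  1.1 -3. ] turn [-0.  -0.   7.4]
[ 0.5383 -0.0146  0.5045]
[(array([276.1, 242.9]), [258, 217, 37, 52, 1648]), (array([255.1, 389.6]), [239, 367, 31, 44, 1207])] [[277.744  248.5868]
 [255.7418 419.1067]]
```

View pics/w1.png

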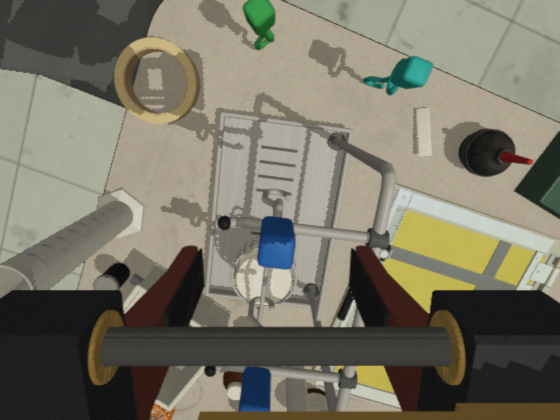

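The wrist view shows the left peg with its end ball at (223,223), the free lifter's blue handle at (276,243), and the loaded lifter's peg end at (210,371). The graduate lies to the left.

Run:
```python
from h import *
W=Cam("wrist")
bl=W.pl((223,223),.257);br=W.pl((210.5,371),.257);jl=W.pl((377,240),.25)
print("balls",bl,br,"joint",jl,"yaw",np.degrees(np.arctan2(*(jl-bl)[1::-1])),np.degrees(np.arctan2(*(bl-br)[1::-1]))-90)
print("handle centre z.281",W.pl((276.1,242.9),.283))
c=Ro.from_euler('z',14.1,degrees=True).apply(np.array([[x,y,z] for x in(-11,11) for y in(-11,11) for z in(-22,22)])/1000)+[.568,-.089,.281]
print(W.pr(c).min(0),W.pr(c).max(0))
```

```text
balls [ 0.5316 -0.1019  0.257 ] [ 0.5626 -0.223   0.257 ] joint [ 0.6416 -0.0758  0.25  ] yaw 13.368311969264354 14.346531719691285
handle centre z.281 [ 0.5685 -0.0931  0.283 ]
[257.1007 208.5483] [298.8906 267.7977]
```

```bash
python3 -m inch '[[[70,-10,0.5,0,0,0,7.4],[70,-10,0.5,20,0,0,7.4],[70,-10,0.5,40,0,0,7.4],[70,-10,0.5,62,0,0,7.4],[70,-10,0.5,78,0,0,7.4]]]'
python3 -m inch '[[[20,0,0,0,0,0,0],[10,0,0,0,0,0,0],[10,0,0,0,0,0,0],[10,0,0,0,0,0,0],[10,0,0,0,0,0,0]]]' 45
python3 - <<'E'
from h import *
go([.568,-.091,.294],14.1)
E
```

```text
clock: 2.7
tool_pos: [0.567, -0.0889, 0.2784]
ee_rot: [0.611, 0.791, -0.0, -0.001]
force: [-0.1, 0.1, -0.6]
grip_width: 0.799
clock: 3.32
tool_pos: [0.5678, -0.0896, 0.2799]
ee_rot: [0.612, 0.791, 0.0, 0.0]
force: [-0.4, 0.3, 0.6]
grip_width: 0.267
t 3.325 pos [ 0.5678 -0.0896  0.2799] yang 14.507229217721138 q [-0.2765  0.2862  1.5081 -0.0001  1.3467 -0.5297] F [-0.4409  0.3149  0.5998] w 0.2669963915672494
d mm [ -1.5  -0.2 -14.1] turn [0.  0.  0.4]
```

```bash
python3 -m inch '[[[10,0,0,-4,0,0,0],[10,0,0,-8,0,0,0],[10,0,0,-12,0,0,0],[10,0,0,-16,0,0,0],[10,0,0,-16,0,0,0]]]'
python3 - <<'E'
from h import *
go([.568,-.091,.294],14.1)
cv2.imwrite("pics/w2.png",get_image("wrist")[:,:,::-1])
s=get_image("side")[160:360,190:390,::-1];w=cv2.imread("pics/w2.png")
cv2.imwrite("pics/m2.png",np.hstack([cv2.resize(s,(420,420),interpolation=2),w[:,130:510]]))
E
```

```text
clock: 3.95
tool_pos: [0.5679, -0.0896, 0.296]
ee_rot: [0.612, 0.791, 0.0, 0.0]
force: [-0.3, -1.1, -0.1]
grip_width: 0.247
t 3.95 pos [ 0.5679 -0.0896  0.296 ] yang 14.508436521123086 q [-0.2765  0.2744  1.4847 -0.0001  1.3816 -0.5297] F [-0.2679 -1.1488 -0.0883] w 0.24717575502499542
d mm [-1.4 -0.3  2. ] turn [0.  0.  0.4]
```

View pics/m2.png

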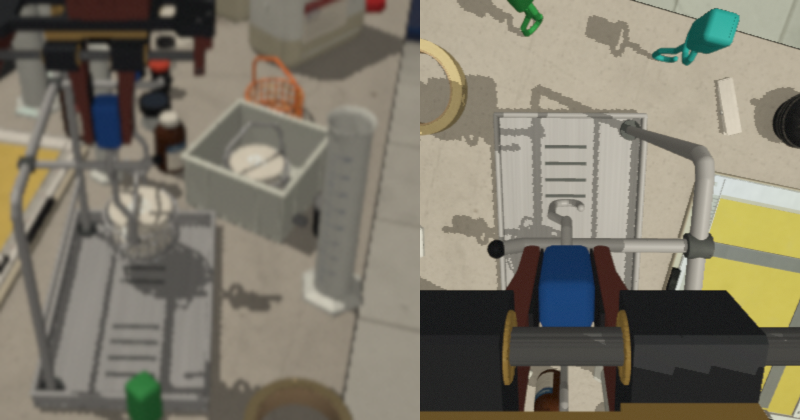

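The handle is held and raised 16 mm, with the peg running through the eye clear of contact. Next I slide it forward off the peg.

```bash
python3 -m inch '[[[10,0,-15,0,0,0,0],[10,0,-35,0,0,0,0],[10,0,-55,0,0,0,0],[10,0,-75,0,0,0,0],[10,0,-95,0,0,0,0]]]'
python3 -m inch '[[[10,0,-15,-20,0,0,0],[10,0,-30,-50,0,0,0],[10,0,-30,-80,0,0,0],[10,0,-30,-110,0,0,0],[10,0,-30,-140,0,0,0]]]'
python3 - <<'E'
from h import *
go([.38,-.37,.43],-31)
E
```

```text
clock: 4.68
tool_pos: [0.4742, -0.1136, 0.2956]
ee_rot: [0.612, 0.791, -0.0, 0.0]
force: [-0.0, -0.4, -1.1]
grip_width: 0.247
clock: 5.3
tool_pos: [0.4457, -0.1209, 0.4366]
ee_rot: [0.612, 0.791, -0.0, 0.0]
force: [0.5, 0.4, -0.2]
grip_width: 0.25
t 5.3 pos [ 0.4457 -0.1209  0.4366] yang 14.487605188481888 q [-0.4146  0.0241  1.4583 -0.0001  1.6589 -0.6675] F [ 0.4935  0.4414 -0.1926] w 0.2502655512465865
d mm [-224.7 -125.9    6.7] turn [ 0.   0.  45.5]
```

```bash
python3 -m inch '[[[10,-40,-10,0,0,0,9],[10,-90,-22,0,0,0,18],[10,-145,-35,0,0,0,27],[10,-200,-48,0,0,0,36],[10,-250,-60,0,0,0,45.5]]]'
python3 -m inch '[[[10,0,0,0,0,0,0],[10,0,0,0,0,0,0],[10,0,0,0,0,0,0],[10,0,0,0,0,0,0],[10,0,0,0,0,0,0]]]'
python3 - <<'E'
from h import *
go([.45,-.45,.43],-31)
cv2.imwrite("pics/w3.png",get_image("wrist")[:,:,::-1])
W=Cam("wrist");print(W.c,W.pr([[.5065,-.3717,.102],[.5024,-.3696,.044]]))
E
```

```text
clock: 5.92
tool_pos: [0.4501, -0.3798, 0.4356]
ee_rot: [0.872, 0.49, 0.0, 0.0]
force: [0.2, -0.8, -0.3]
grip_width: 0.248
clock: 6.55
tool_pos: [0.4513, -0.3771, 0.4359]
ee_rot: [0.87, 0.493, 0.0, 0.0]
force: [-0.5, -1.0, -1.1]
grip_width: 0.248
t 6.55 pos [ 0.4513 -0.3771  0.4359] yang -30.92349215203396 q [-0.8134  0.2308  1.2169 -0.0001  1.6933 -0.2737] F [-0.5009 -1.0351 -1.1135] w 0.24787682023246288
d mm [-63.2  36.3   5.9] turn [0.  0.  0.1]
[ 0.4893 -0.3143  0.5836] [[310.0972 140.0736]
 [303.316  136.87  ]]
```

View pics/w3.png

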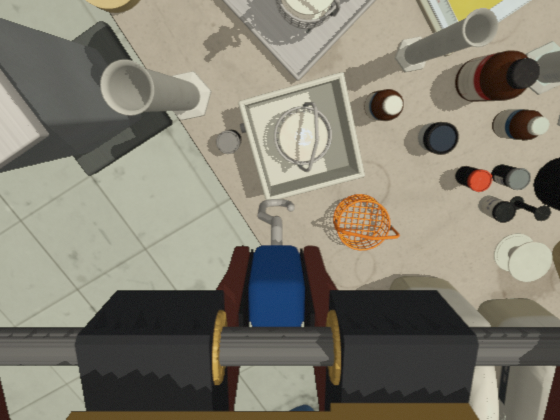

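The wrist view shows the tank at (303,137) with the bail running vertically in the image, from about (306,105) to (303,168). The hook hangs at (275,210). The orange decoy is at (363,221). I'll zoom in on the bail.

Run:
```python
import cv2
a=cv2.imread("pics/w3.png")[85:225,235:375]
cv2.imwrite("pics/w3z.png",cv2.resize(a,None,fx=4.2,fy=4.2,interpolation=cv2.INTER_CUBIC))
```

```text
(no output)
```

View pics/w3z.png

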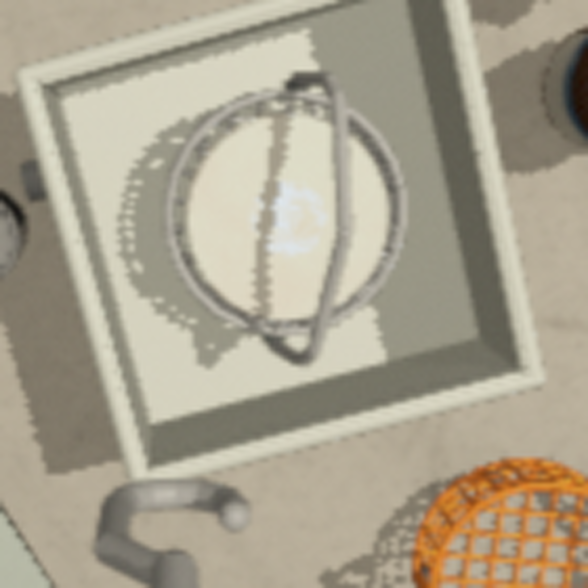

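The zoom shows hinges at about (294,82) and (264,335), the bail middle at about (342,215) leaning to the right, and the rim centre at (287,207). The hook tip points right, the same way as the lean.

Run:
```python
from h import *
W=Cam("wrist")
f=lambda U,V:((U+.5)/4.2-.5+235,(V+.5)/4.2-.5+85)
c=W.pl(f(287,207),.044);print("basket c",c)
hs=[W.pl(f(*p),.040) for p in[(294,82),(264,335)]];print("hinges",hs,np.linalg.norm(hs[0]-hs[1]),(hs[0]+hs[1])/2)
d=hs[0]-hs[1];print("y axis ang",np.degrees(np.arctan2(d[1],d[0])))
tank=np.array([W.pl(f(*p),.08) for p in[(25,75),(457,-10),(540,378),(140,475)]]);print("tank",tank.mean(0))
for ya in(52,56,60,64):
    a=np.radians(ya);y=np.array([np.cos(a),np.sin(a),0]);x=np.array([y[1],-y[0],0])
    for L in(15,25,35):
        l=np.radians(L);h=np.array([c[0],c[1],.04]);e=x*np.sin(l)+np.array([0,0,np.cos(l)])
        q=W.pr([h+62e-3*e,h+52e-3*e+22e-3*y,h+52e-3*e-22e-3*y,h+44e-3*e+40e-3*y,h+44e-3*e-40e-3*y,h+.0455*y,h-.0455*y])
        print(ya,L,((q-[235,85])*4.2).round(0).tolist())
# hook tip / seat check
print("hooktip px",f(232,512)); e=observe();t=e["tool_pos"];a=np.radians(-30.9);X=np.array([np.cos(a),np.sin(a),0])
for dz in(-.039,):
    E=t+[0,0,dz]
    for n,p in(("tip",E+X*.011+[0,0,-.0885]),("bend",E+[0,0,-.1055]),("rod",E-X*.011+[0,0,-.08])):print(n,(W.pr(p)[0]-[235,85])*4.2)
```

```text
basket c [ 0.504  -0.3657  0.044 ]
hinges [array([ 0.5268, -0.3312,  0.04  ]), array([ 0.4751, -0.4005,  0.04  ])] 0.08646615570716894 [ 0.501  -0.3658  0.04  ]
y axis ang 53.29098806799824
tank [ 0.4994 -0.371   0.08  ]
52 15 [[350.0, 224.0], [349.0, 150.0], [328.0, 291.0], [349.0, 89.0], [311.0, 342.0], [304.0, 69.0], [266.0, 335.0]]
52 25 [[381.0, 228.0], [375.0, 153.0], [353.0, 293.0], [370.0, 92.0], [332.0, 343.0], [304.0, 69.0], [266.0, 335.0]]
52 35 [[408.0, 230.0], [397.0, 155.0], [375.0, 294.0], [389.0, 95.0], [350.0, 344.0], [304.0, 69.0], [266.0, 335.0]]
56 15 [[350.0, 221.0], [344.0, 146.0], [333.0, 288.0], [340.0, 86.0], [319.0, 340.0], [295.0, 68.0], [275.0, 335.0]]
56 25 [[381.0, 222.0], [370.0, 147.0], [358.0, 288.0], [362.0, 87.0], [341.0, 340.0], [295.0, 68.0], [275.0, 335.0]]
56 35 [[409.0, 222.0], [393.0, 148.0], [381.0, 288.0], [381.0, 88.0], [359.0, 339.0], [295.0, 68.0], [275.0, 335.0]]
60 15 [[350.0, 217.0], [340.0, 143.0], [338.0, 285.0], [331.0, 83.0], [328.0, 338.0], [285.0, 67.0], [284.0, 336.0]]
60 25 [[382.0, 216.0], [366.0, 142.0], [363.0, 284.0], [353.0, 83.0], [349.0, 336.0], [285.0, 67.0], [284.0, 336.0]]
60 35 [[409.0, 214.0], [389.0, 141.0], [386.0, 282.0], [373.0, 82.0], [368.0, 334.0], [285.0, 67.0], [284.0, 336.0]]
64 15 [[350.0, 213.0], [335.0, 140.0], [342.0, 282.0], [322.0, 81.0], [337.0, 335.0], [276.0, 68.0], [293.0, 335.0]]
64 25 [[382.0, 210.0], [361.0, 137.0], [368.0, 279.0], [344.0, 79.0], [358.0, 332.0], [276.0, 68.0], [293.0, 335.0]]
64 35 [[409.0, 206.0], [384.0, 135.0], [390.0, 275.0], [364.0, 77.0], [376.0, 329.0], [276.0, 68.0], [293.0, 335.0]]
hooktip px (289.85714285714283, 206.52380952380952)
tip [229.9216 507.7529]
bend [170.5033 485.2943]
rod [109.1245 519.8892]
```

Run:
```python
from h import *
go([.477,-.3465,.217],-37)
```

```text
t 6.6 pos [ 0.4514 -0.3773  0.4358] yang -30.934782267358496 q [-0.8136  0.2311  1.2168 -0.0001  1.6933 -0.2737] F [-0.1297  0.1529 -1.4309] w 0.24946236289202764
d mm [ 39.6   6.1 218.8] turn [0.  0.  6.1]
```

```bash
python3 -m inch '[[[10,20,3,0,0,0,3],[10,40,6,10,0,0,6],[10,40,6,50,0,0,6],[10,40,6,90,0,0,6],[10,40,6,130,0,0,6]]]'
python3 -m inch '[[[10,0,0,0,0,0,0],[10,0,0,0,0,0,0],[10,0,0,0,0,0,0],[10,0,0,0,0,0,0],[10,0,0,0,0,0,0]]]'
python3 - <<'E'
from h import *
go([.477,-.3465,.217],-37)
w=get_image("wrist")
W=Cam("wrist")
cv2.imwrite("pics/w4.png",w[:,:,::-1]);a=w[0:280,100:460,::-1]
cv2.imwrite("pics/w4z.png",cv2.resize(a,None,fx=2.1,fy=2.1,interpolation=cv2.INTER_CUBIC))
b=np.array([.5128,-.3735,.1006]);t=observe()["tool_pos"]
print("bail",(W.pr(b)-[100,0])*2.1,"tip",(W.pr(t+[.0088,-.0066,-.1275])-[100,0])*2.1)
E
```

```text
clock: 7.22
tool_pos: [0.4771, -0.3463, 0.3046]
ee_rot: [0.895, 0.447, 0.0, 0.0]
force: [0.5, -0.4, -2.0]
grip_width: 0.249
clock: 7.85
tool_pos: [0.4772, -0.3469, 0.3063]
ee_rot: [0.895, 0.446, 0.0, 0.001]
force: [1.0, 0.6, -0.5]
grip_width: 0.25
t 7.85 pos [ 0.4772 -0.3469  0.3063] yang -36.9953985230009 q [-0.7456  0.2898  1.4376 -0.0001  1.4129 -0.0999] F [ 0.9798  0.6016 -0.5493] w 0.2496684622780342
d mm [ 0.2 -0.5 89.3] turn [0.1 0.  0. ]
bail [[464.0263 389.1644]] tip [[398.1495 432.4681]]
```

View pics/w4z.png

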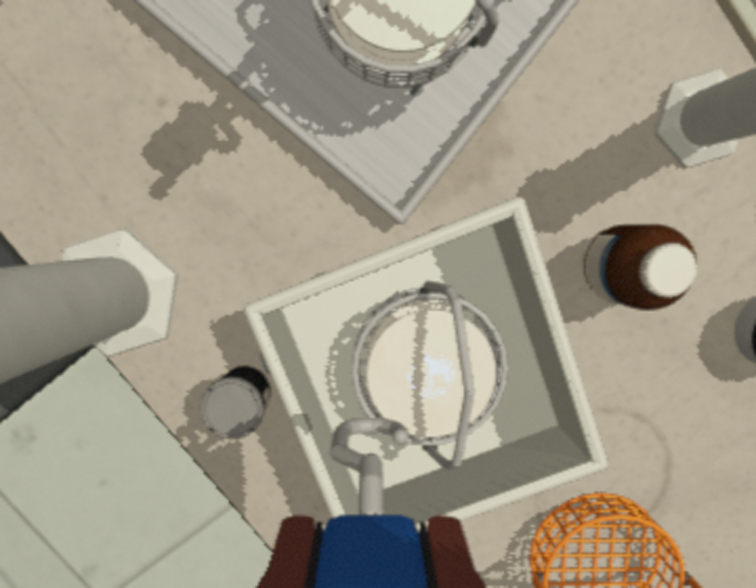

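The bail middle is at about (468,385), against a prediction of (464,389). The hook tip at (400,435) is on the correct side. I'll descend and then advance under the bail.

```bash
python3 -m inch '[[[10,0,0,20,0,0,0],[10,0,0,40,0,0,0],[10,0,0,60,0,0,0],[10,0,0,80,0,0,0],[10,0,0,89,0,0,0]]]'
python3 -m inch '[[[10,0,4,0,0,0,0],[10,0,14,0,0,0,0],[10,0,26,0,0,0,0],[10,0,38,0,0,0,0],[10,0,45,0,0,0,0]]]'
python3 - <<'E'
from h import *
go([.5128,-.3735,.24],-37)
w=get_image("wrist")
W=Cam("wrist")
a=w[0:260,140:480,::-1];cv2.imwrite("pics/w5z.png",cv2.resize(a,None,fx=2.2,fy=2.2,interpolation=cv2.INTER_CUBIC))
b=np.array([.5128,-.3735,.1006]);t=observe()["tool_pos"]
print("bail",(W.pr(b)-[140,0])*2.2,"tip",(W.pr(t+[.0088,-.0066,-.1245])-[140,0])*2.2)
E
```

```text
clock: 8.52
tool_pos: [0.4765, -0.3462, 0.2155]
ee_rot: [0.895, 0.446, -0.0, -0.001]
force: [-1.0, 1.4, -0.1]
grip_width: 0.25
clock: 9.15
tool_pos: [0.5139, -0.3745, 0.2167]
ee_rot: [0.895, 0.446, 0.0, 0.0]
force: [0.7, 0.5, -0.6]
grip_width: 0.244
t 9.15 pos [ 0.5139 -0.3745  0.2167] yang -36.9919301614858 q [-0.7383  0.4267  1.4531 -0.0001  1.2611 -0.0927] F [ 0.7437  0.5233 -0.6202] w 0.2442964069756588
d mm [  0.2  -1.5 -23.3] turn [0. 0. 0.]
bail [[291.8453 461.1823]] tip [[329.3431 455.2426]]
```

View pics/w5z.png

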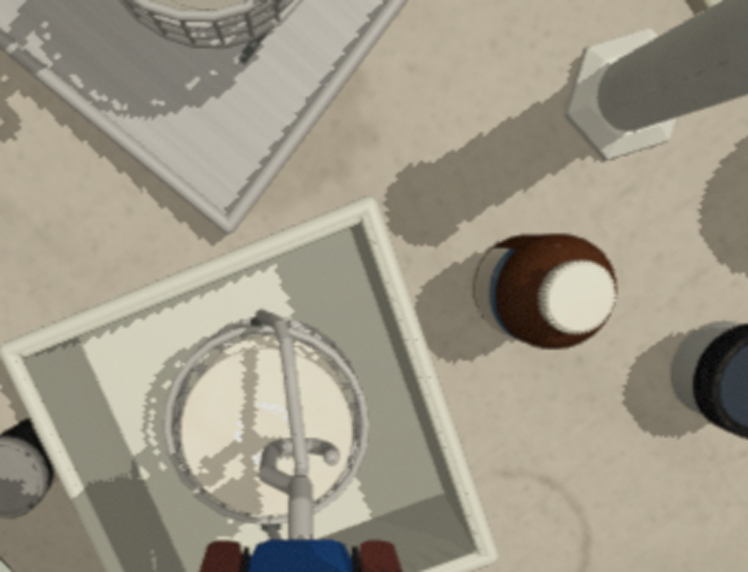

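The bail now lies across the hook, between the rod at (270,460) and the tip at (332,455). Next I raise it while following the bail's arc to upright.

```bash
python3 -m inch '[[[10,0,0,-5,0,0,0],[10,0,0,-10,0,0,0],[10,0,0,-15,0,0,0],[10,0,-4,-17,0,0,0],[10,0,-8,-18,0,0,0]]]'
python3 -m inch '[[[10,0,-4,-1,0,0,0],[10,0,-5,-3,0,0,0],[10,0,-5,-7,0,0,0],[10,0,-5,-12,0,0,0],[10,0,-5,-17,0,0,0]]]'
python3 -m inch '[[[10,0,0,-5,0,0,0],[10,0,0,-10,0,0,0],[10,0,0,-15,0,0,0],[10,0,0,-20,0,0,0],[10,0,0,-20,0,0,0]]]'
python3 - <<'E'
from h import *
go([.4994,-.3710,.4],-37)
w=get_image("wrist");s=get_image("side")
a=w[80:300,170:430,::-1];b=s[130:310,230:430,::-1]
cv2.imwrite("pics/w6z.png",np.hstack([cv2.resize(a,(400,340),interpolation=2),cv2.resize(b,(378,340),interpolation=2)]))
E
```

```text
clock: 9.82
tool_pos: [0.5062, -0.3687, 0.2348]
ee_rot: [0.895, 0.446, -0.0, 0.0]
force: [-0.8, -0.1, -1.0]
grip_width: 0.247
clock: 10.45
tool_pos: [0.5025, -0.3659, 0.2517]
ee_rot: [0.895, 0.446, -0.0, -0.0]
force: [-0.5, 0.3, -2.7]
grip_width: 0.248
clock: 11.08
tool_pos: [0.5027, -0.3661, 0.2722]
ee_rot: [0.895, 0.446, 0.0, 0.001]
force: [-0.5, -0.3, -3.3]
grip_width: 0.252
t 11.075 pos [ 0.5027 -0.3661  0.2722] yang -36.992695219238065 q [-0.7404  0.3617  1.4152 -0.0001  1.3636 -0.0947] F [-0.5233 -0.3107 -3.2934] w 0.2521297322213434
d mm [  -5.9    0.4 -127.8] turn [0.1 0.  0. ]
```

View pics/w6z.png

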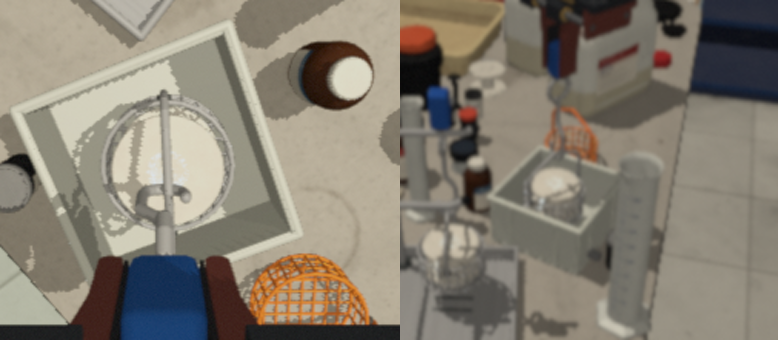

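The basket hangs upright in the hook with the bail vertical at (165,150), still inside the tank. The next moves raise it above graduate height and carry it to the front of the left peg.

```bash
python3 -m inch '[[[10,0,0,-10,0,0,0],[10,0,0,-30,0,0,0],[10,0,0,-54,0,0,0],[10,0,0,-80,0,0,0],[10,0,0,-106,0,0,0]]]'
python3 -m inch '[[[10,0,0,-26,0,0,0],[10,0,0,-52,0,0,0],[10,0,0,-78,0,0,0],[10,0,0,-104,0,0,0],[10,0,0,-114,0,0,0]]]'
python3 - <<'E'
from h import *
go([.4457,-.1209,.494],14.5)
b=blue(get_image("side"));print(b)
E
```

```text
clock: 11.8
tool_pos: [0.5024, -0.3658, 0.379]
ee_rot: [0.895, 0.446, 0.0, 0.0]
force: [-0.1, -0.1, -3.1]
grip_width: 0.249
clock: 12.42
tool_pos: [0.5028, -0.3661, 0.4938]
ee_rot: [0.895, 0.446, 0.001, 0.001]
force: [0.3, -0.0, -2.7]
grip_width: 0.251
t 12.425 pos [ 0.5028 -0.3661  0.4938] yang -36.99189394533426 q [-0.7404  0.2804  1.0205 -0.0001  1.8375 -0.0948] F [ 0.2705 -0.0195 -2.714 ] w 0.25143325312327275
d mm [ 161.5 -193.1   -0.8] turn [  0.2   0.1 -51.5]
[(array([313.9,  59.3]), [311, 47, 7, 25, 128]), (array([250.1, 186.2]), [244, 176, 12, 22, 216]), (array([459.2, 225.8]), [443, 204, 40, 41, 790])]
```

```bash
python3 -m inch '[[[10,6,-7,0,0,0,-3],[10,20,-24,0,0,0,-8],[10,40,-48,0,0,0,-14],[10,60,-72,0,0,0,-20],[10,80,-96,0,0,0,-26]]]'
python3 - <<'E'
from h import *
go([.4457,-.1209,.494],14.5)
E
```

```text
clock: 13.1
tool_pos: [0.4732, -0.243, 0.4904]
ee_rot: [0.771, 0.637, -0.0, -0.001]
force: [-0.2, 0.0, -3.8]
grip_width: 0.248
t 13.1 pos [ 0.4732 -0.243   0.4904] yang -10.804343950810132 q [-0.6043  0.1323  1.2178  0.0001  1.7936 -0.4157] F [-0.2347  0.0452 -3.7581] w 0.24802183617618587
d mm [114.8 -49.9  -3.4] turn [ -0.1  -0.1 -25.3]
```

```bash
python3 -m inch '[[[10,27,-12,0,0,0,-6],[10,54,-24,0,0,0,-12],[10,82,-36,0,0,0,-18],[10,104,-46,0,0,0,-23],[10,113,-50,0,0,0,-25.4]]]'
python3 -m inch '[[[10,0,0,0,0,0,0],[10,0,0,0,0,0,0],[10,0,0,0,0,0,0],[10,0,0,0,0,0,0],[10,0,0,0,0,0,0]]]'
python3 - <<'E'
from h import *
go([.4457,-.1209,.299],14.5)
E
```

```text
clock: 13.72
tool_pos: [0.4457, -0.1225, 0.491]
ee_rot: [0.612, 0.791, -0.0, -0.001]
force: [-0.3, 0.2, -3.0]
grip_width: 0.244
clock: 14.35
tool_pos: [0.4465, -0.124, 0.4914]
ee_rot: [0.613, 0.79, -0.0, -0.0]
force: [-0.1, 0.1, -2.1]
grip_width: 0.249
t 14.35 pos [ 0.4465 -0.124   0.4914] yang 14.376741649800435 q [-0.4201  0.0177  1.3417  0.      1.7825 -0.671 ] F [-0.1447  0.0577 -2.0989] w 0.24905340504275245
d mm [  3.1   0.1 192.4] turn [-0.  -0.  -0.1]
```

```bash
python3 -m inch '[[[10,3,0,12,0,0,0],[10,3,0,34,0,0,0],[10,3,0,60,0,0,0],[10,3,0,86,0,0,0],[10,3,0,112,0,0,0]]]'
python3 -m inch '[[[10,0,0,26,0,0,0],[10,0,0,50,0,0,0],[10,0,0,70,0,0,0],[10,0,0,82,0,0,0],[10,0,0,84,0,0,0]]]'
python3 -m inch '[[[10,0,0,0,0,0,0],[10,0,0,0,0,0,0],[10,0,0,0,0,0,0],[10,0,0,0,0,0,0],[10,0,0,0,0,0,0]]]'
python3 - <<'E'
from h import *
go([.5679,-.0896,.2955],14.5)
w=get_image("wrist");print(blue(cv2.imread("pics/w2.png")[:,:,::-1].copy()),blue(w))
cv2.imwrite("pics/w7.png",w[:,:,::-1]);cv2.imwrite("pics/s7.png",get_image("side")[:,:,::-1])
E
```

```text
clock: 14.98
tool_pos: [0.4452, -0.1205, 0.3779]
ee_rot: [0.613, 0.79, -0.0, -0.0]
force: [0.7, 0.3, -2.3]
grip_width: 0.244
clock: 15.6
tool_pos: [0.4452, -0.1206, 0.2947]
ee_rot: [0.613, 0.79, -0.0, -0.001]
force: [0.3, -0.7, -2.9]
grip_width: 0.251
clock: 16.23
tool_pos: [0.4457, -0.1209, 0.2957]
ee_rot: [0.613, 0.79, -0.0, 0.0]
force: [0.4, 0.0, -2.6]
grip_width: 0.249
t 16.225 pos [ 0.4457 -0.1209  0.2957] yang 14.402625864208243 q [-0.4146  0.1012  1.7081 -0.0001  1.3321 -0.6659] F [ 0.43    0.0147 -2.5777] w 0.24861261472612514
d mm [ -0.1 126.2   0.2] turn [ 0.   0.  -0.1]
[(array([276.2, 287.6]), [249, 246, 56, 81, 4171])] [(array([276.2, 287.7]), [248, 246, 57, 81, 4170])]
```

The handle sits in the gripper exactly as it did at pick-up, so I slide in along the peg.

```bash
python3 -m inch '[[[10,0,4,0,0,0,0],[10,0,14,0,0,0,0],[10,0,26,0,0,0,0],[10,0,38,0,0,0,0],[10,0,50,0,0,0,0]]]'
python3 -m inch '[[[10,0,12,0,0,0,0],[10,0,24,0,0,0,0],[10,0,36,0,0,0,0],[10,0,48,0,0,0,0],[10,0,60,0,0,0,0]]]'
python3 -m inch '[[[10,0,8,0,0,0,0],[10,0,12,0,0,0,0],[10,0,14,0,0,0,0],[10,0,14,0,0,0,0],[10,0,14,0,0,0,0]]]'
python3 - <<'E'
from h import *
go([.5679,-.0896,.279],14.5)
w=get_image("wrist");print(blue(w))
a=get_image("side")[160:340,190:370,::-1]
cv2.imwrite("pics/w8.png",np.hstack([cv2.resize(a,(400,400),interpolation=2),cv2.resize(w[100:420,130:450,::-1],(400,400))]))
E
```

```text
clock: 16.95
tool_pos: [0.4952, -0.1082, 0.2955]
ee_rot: [0.613, 0.79, -0.0, 0.0]
force: [-0.6, -0.3, -3.1]
grip_width: 0.244
clock: 17.58
tool_pos: [0.553, -0.0933, 0.2955]
ee_rot: [0.613, 0.79, -0.0, 0.0]
force: [-0.3, -0.5, -2.9]
grip_width: 0.248
clock: 18.2
tool_pos: [0.5655, -0.0901, 0.2956]
ee_rot: [0.613, 0.79, -0.0, -0.0]
force: [-0.5, -0.8, -3.1]
grip_width: 0.249
t 18.2 pos [ 0.5655 -0.0901  0.2956] yang 14.397475477653636 q [-0.2785  0.2717  1.4896 -0.0002  1.3805 -0.5297] F [-0.5301 -0.7569 -3.0519] w 0.2494668365120036
d mm [-0.1  2.5 16.6] turn [-0.   0.  -0.1]
[(array([276.2, 287.6]), [249, 246, 56, 81, 4173])]
```

```bash
python3 -m inch '[[[10,0,0,4,0,0,0],[10,0,0,8,0,0,0],[10,0,0,12,0,0,0],[10,0,0,15,0,0,0],[10,0,0,16,0,0,0]]]'
python3 -m inch '[[[10,0,0,0.5,0,0,0],[10,0,0,0.5,0,0,0],[10,0,0,0.5,0,0,0],[10,0,0,0.5,0,0,0],[10,0,0,0.5,0,0,0]]]'
python3 - <<'E'
from h import *
go([.5679,-.0896,.279],14.5)
w=get_image("wrist");print(blue(w))
a=get_image("side")[150:330,180:360,::-1]
cv2.imwrite("pics/w9.png",np.hstack([cv2.resize(a,(400,400),interpolation=2),cv2.resize(w[100:420,130:450,::-1],(400,400))]))
E
```

```text
clock: 18.92
tool_pos: [0.5657, -0.09, 0.2797]
ee_rot: [0.613, 0.79, -0.0, -0.0]
force: [-2.1, 0.6, 1.9]
grip_width: 0.247
clock: 19.55
tool_pos: [0.5658, -0.0901, 0.2796]
ee_rot: [0.613, 0.79, 0.0, 0.0]
force: [-3.4, 1.3, 5.6]
grip_width: 0.252
t 19.55 pos [ 0.5658 -0.0901  0.2796] yang 14.406850582315096 q [-0.2783  0.2837  1.5125 -0.0002  1.345  -0.5297] F [-3.3582  1.3135  5.5891] w 0.2515471740770911
d mm [-0.1  2.2  0.6] turn [ 0.   0.  -0.1]
[(array([276.2, 287.5]), [249, 246, 56, 81, 4173])]
```

The force has changed sign (+5.6 N), so the eye rests on the peg. I'll use the last view here, before releasing.

View pics/w9.png

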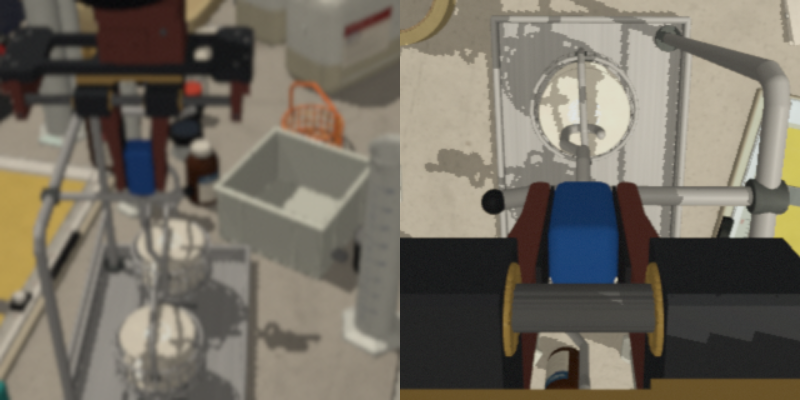

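The tank is empty. The basket with its reel hangs in the hook over the pan at (583,105) in the right half, and the peg passes through the eye with the ball in front at (493,201). I'll ease the load and release.

```bash
python3 -m inch '[[[22,0,0,-0.5,0,0,0],[24,0,0,-0.5,0,0,0],[27,0,0,-0.5,0,0,0],[32,0,0,-0.5,0,0,0],[40,0,0,-0.5,0,0,0]]]'
python3 -m inch '[[[50,0,0,0,0,0,0],[55,0,0,0,0,0,0],[60,0,0,0,0,0,0],[60,0,0,0,0,0,0],[60,0,0,0,0,0,0]]]'
python3 -m inch '[[[60,0,0,-8,0,0,0],[60,0,0,-20,0,0,0],[60,0,0,-40,0,0,0],[60,0,0,-65,0,0,0],[60,0,0,-90,0,0,0]]]'
python3 -m inch '[[[60,0,0,-30,0,0,0],[60,0,0,-50,0,0,0],[60,0,0,-60,0,0,0],[60,0,0,-60,0,0,0],[60,0,0,-60,0,0,0]]]'
python3 -m inch '[[[60,0,0,0,0,0,0],[60,0,0,0,0,0,0],[60,0,0,0,0,0,0],[60,0,0,0,0,0,0],[60,0,0,0,0,0,0]]]'
python3 - <<'E'
from h import *
go([.5679,-.0896,.279],14.5)
T,S=Cam("top"),Cam("side")
i=[(get_image("side"),get_image("top"),get_image("wrist"))]
for _ in range(10): l=get_image("wrist")
s,t,w=i[0];bs,bt=blue(s),blue(t)
print("side",bs,"top",bt);print("wrist",blue(w),blue(l),"swing diff",cv2.absdiff(w,l).mean(),cv2.absdiff(w,l).max())
t0=cv2.imread("pics/top0.png")[:,:,::-1].copy();s0=cv2.imread("pics/side0.png")[:,:,::-1].copy();print(blue(t0)[:3],blue(s0))
near=min(bs,key=lambda b:abs(b[0]-[242.2,224.3]).sum())[0]
W=Cam("wrist")
for b in blue(l):print("wrist handle at z.281",W.pl(b[0],.281))
print("side handle z.281",S.pl(near,.281),"start",S.pl((242.2,224.3),.281))
E
```

```text
clock: 20.27
tool_pos: [0.5659, -0.0901, 0.2794]
ee_rot: [0.613, 0.79, -0.0, 0.0]
force: [-0.5, -0.3, -0.3]
grip_width: 0.433
clock: 20.9
tool_pos: [0.5658, -0.0901, 0.2796]
ee_rot: [0.613, 0.79, -0.0, 0.0]
force: [0.2, 0.8, 0.2]
grip_width: 0.683
clock: 21.52
tool_pos: [0.5659, -0.09, 0.3714]
ee_rot: [0.613, 0.79, 0.0, 0.001]
force: [0.3, -0.4, -0.8]
grip_width: 0.686
clock: 22.15
tool_pos: [0.5654, -0.0899, 0.4287]
ee_rot: [0.613, 0.79, -0.0, -0.001]
force: [0.5, -0.0, -0.2]
grip_width: 0.682
clock: 22.78
tool_pos: [0.5658, -0.09, 0.4295]
ee_rot: [0.613, 0.79, -0.0, 0.0]
force: [0.1, -0.1, 0.4]
grip_width: 0.685
t 22.775 pos [ 0.5658 -0.09    0.4295] yang 14.406794050177803 q [-0.2783  0.2077  1.2614 -0.0001  1.6725 -0.5297] F [ 0.1425 -0.0904  0.3832] w 0.6846583141887277
d mm [ -0.1   2.2 150.5] turn [-0.   0.  -0.1]
side [(array([250. , 186.2]), [244, 176, 12, 22, 214]), (array([459.6, 225.7]), [443, 205, 40, 39, 825]), (array([242.7, 224.3]), [237, 213, 13, 24, 266])] top [(array([273. , 181.8]), [268, 175, 11, 14, 120])]
wrist [(array([276.1, 201.8]), [263, 184, 27, 36, 890]), (array([276.6, 318.2]), [266, 310, 22, 17, 360])] [(array([276.1, 201.8]), [263, 184, 27, 36, 889]), (array([276.6, 318.2]), [266, 310, 22, 17, 360])] swing diff 1.09968820861678 54
[(array([272.8, 180.9]), [268, 175, 11, 12, 102]), (array([212.9, 197.2]), [207, 192, 13, 12, 121])] [(array([250.1, 186.3]), [244, 176, 12, 22, 215]), (array([459.1, 225.7]), [443, 204, 40, 41, 828]), (array([242.2, 224.3]), [236, 213, 13, 24, 272])]
wrist handle at z.281 [ 0.5664 -0.0922  0.281 ]
wrist handle at z.281 [ 0.5943 -0.1983  0.281 ]
side handle z.281 [ 0.5676 -0.0931  0.281 ] start [ 0.5685 -0.0929  0.281 ]
```

Both handles are back at their starting pixels and steady. Next is a quick numeric check that the basket isn't swinging and nothing else has moved, then I hand in.

```bash
python3 -m inch '[[[60,0,0,0,0,0,0],[60,0,0,0,0,0,0],[60,0,0,0,0,0,0],[60,0,0,0,0,0,0],[60,0,0,0,0,0,0]]]' >/dev/null
python3 - <<'E'
from h import *
f=[cv2.GaussianBlur(get_image("wrist"),(5,5),0) for _ in range(8)]
d=max((cv2.absdiff(f[0],g).max(2) for g in f[1:]),key=lambda d:d.sum());m=(d>25);print("moving px",m.sum(),np.argwhere(m).mean(0) if m.any() else "")
s=cv2.GaussianBlur(get_image("side"),(5,5),0);s0=cv2.GaussianBlur(cv2.imread("pics/side0.png")[:,:,::-1],(5,5),0)
n,l,st,c=cv2.connectedComponentsWithStats((cv2.absdiff(s,s0).max(2)>30).astype(np.uint8))
print("changed since start (side):",[(st[i].tolist()) for i in range(1,n) if st[i,4]>25])
sign_off()
E
```

```text
moving px 0 
changed since start (side): [[185, 0, 76, 81, 2815], [200, 10, 7, 5, 26], [219, 11, 18, 19, 230], [207, 17, 10, 4, 32], [279, 69, 15, 12, 166], [221, 78, 27, 6, 94], [182, 85, 69, 9, 443], [160, 88, 12, 11, 90], [281, 88, 10, 4, 29], [168, 93, 123, 67, 2085], [299, 228, 25, 15, 210], [315, 239, 14, 12, 85], [531, 283, 29, 82, 1440], [251, 286, 20, 24, 293], [235, 288, 12, 28, 230], [244, 318, 23, 23, 311], [271, 318, 15, 27, 309], [315, 345, 6, 6, 27], [316, 349, 43, 31, 820], [457, 379, 33, 41, 604]]
the job is handed in; nothing more can be done
```

The job is done and handed in after about 23 s of robot time; sign-off gives no verdict. I took the free lifting hook off the left peg, caught the leaning bail, and lifted the basket and reel out of the tank. I then carried them over the front of the rack and hung the eye back on the left peg.

**Checks that passed**
- **Handle position:** after release the handle is within 1 mm of where it hung at the start, and the loaded hook's handle within a pixel in the side view.
- **Load on the rack:** the wrist force changed sign as the eye came down on the peg, and fell to about zero after the fingers opened.
- **Stillness:** no pixels moved over 0.35 s in the wrist view, so the basket is not swinging. The gripper is 150 mm above, clear of everything.
- **Basket and reel:** the last picture I viewed, just before release, showed the tank empty and the reel in the basket over the pan.

**Checks that were unclear**
- **Change near the tape roll:** comparing the side view with the start also flagged a patch there. By the planned heights nothing came near it, so I take it to be the arm's shadow, but I did not confirm that.
- **Handle in the top view:** the free handle could not be found in the final top view, probably because the gripper hid it. Its position above comes from the side and wrist views.

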